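# Clip the snap hook onto the bench eye

## Robot

A 6-joint arm with a two-finger parallel gripper is mounted at the origin on the work surface. World frame = base frame: x ahead of the robot, y to its left, z up, the work surface at z = 0. Lengths are in m, angles in rad, forces in N, time in s.
With the tool pointing down it reaches from about 0.25 to 0.775 m from the base axis. Payload 8.9 kg.
Tool frame: the origin (TCP) lies on the centre line of the jaws, within the pads' length; the fingertips stand 14 mm ahead of it and the grasp point (between the pads) lies 5 mm behind it; z points along the fingers, y is the line along which they close (so a half turn about z gives the same grasp; the last joint's range is limited). The gripper opens to 85 mm and grips with 20 to 120 N. Pads are 22 mm wide; open, the fingers measure 114 mm over their backs; the gripper's body (76 mm by 85 mm) begins 54 mm behind the grasp point. The pads swing forward as they close: fully open they stand 13 mm farther back than shut.
Start: joints at [1.21, 0.291, -0.153, 1.127, 0, 1.431], TCP at [0.115, 0.512, 0.245] pointing down, gripper open.
Joint ranges: [-2.52, 2.52], [-0.91, 1.74], [-1.3, 1.37], [-1.96, 2.02], [-1.52, 1.47], [-3.14, 3.14]. Speed limits (rad/s): [2.22, 2.22, 2.79, 3.14, 3.14, 3.14].

## Interface

Orientations are given as a rotation vector (axis times angle).
In Python, from plant import bot gives the robot as it stands.
- The arm moves only by the tool drive_tool, never from a script. Its argument "deltas" is a list of rows, each an object of numbers: "claw": the opening, from 0 (shut) to 1 (fully open); "x", "y", "z": the shift along the tool's x, y, z in m; "ax", "ay", "az": the turn, a rotation vector about the tool's x, y, z in degrees. A call has 1 to 20 rows; each row is the pose to reach, as a shift and turn from the pose commanded when the call began, along the tool's axes at that moment; what a row does not reach only later rows make up. A row lasts 1/12 s, in which the tool goes at most 41.7 mm and 7.16 degrees, less where a joint would pass 70% of its speed; a pose out of reach is approached as far as the arm can. A call with a gripper value outside its range is refused whole. The fingers move at their own pace and stop on an object; "newtons" is the grip in N (left out, the last holds). Time passes only in rows, so rows that repeat a pose let the fingers close. It gives the time, the measured TCP pose, the force, the opening and the grip force at its end, in the units of the state.
- bot.get_obs(): the state, without advancing time (a new reading comes with each control period).
- bot.grab_frame(name): name is "side" or "top"; returns (picture, depth): 420x560x3 uint8, blue, green, red; 420x560 float32, m along the optical axis (not along the pixel's ray), 0 where there is no reading.
- bot.calibration(name): a dict with "fx", "fy", "cx", "cy" (pixels), "k1" (the pictures are not rectified: a ray, as slopes to the right and down, at radius r is drawn at 1 + k1 r^2 times it, then the intrinsics apply), "rvec" (rotation vector, rad) and "tvec" (3), from world to camera coordinates, as OpenCV has them. Camera axes: x right, y down, z forward; pixel columns grow to the right and rows downward; lengths in m; the calibration is good to about 2 mm. A picture is of the moment at which its call begins. calibration takes no time and is no camera call.
- bot.close_job(): hands the job in; it is judged then, once.
Trained networks look in the newest picture that a camera, given by its name, has taken for a name from the list of things; names that differ only in an ending like _2 or _b are one class to them, and where a whole thing is asked for, a point or a joint stands for the part that bears it (a point fixed in the world has none). Each returns a list of dicts, best first, with "conf" (0 to 1); they miss things now and then, are a little off and sometimes report something else, mostly with a low value. They report only what shows in the picture. A call takes as long as a camera call. They do not tell look-alikes from the thing itself.
- bot.recognise(query, camera): "extent" ([left, top, right, bottom] in pixels, round what is visible of it).
The state is a dict: "time": time; "joint_positions": joint angles; "qd": joint speeds; "effort": joint torques, N m; "tool_pos": TCP position; "orientation": TCP orientation; "contact_force": force on the tool from outside, world axes, zero at the start; "moment": the same for the moment, N m; "finger_gap": finger opening in m; "gripper_force": force on a finger pad.
Only numpy, scipy, OpenCV 4.12 (cv2) and the standard library are available. Lean on these libraries where they do the work, as an engineer would, in place of code of your own. Each camera call takes 0.05 s, during which the arm holds its last target. There are 200 camera calls.

## Task

Lift the big orange-handled snap hook out of its wooden rest, lay it flat on the bench and let go of it. Then take it again by the handle and, keeping it flat, clip it onto the steel eye without forcing it: press its sprung gate against either upright leg of the eye until the leg is inside, and draw the handle back so that the gate springs shut behind the leg. Leave it clipped, lying on the bench, and do not disturb the other things on the bench.

Things in the scene. Friction and masses are not known exactly. Their poses are not given: they have to be found in the camera images.
- hook: steel snap hook, orange handle, 165 mm long, 0.15 to 0.31 kg; starts upright in the rest, handle up. Origin at the outer end of its nose bend; own z runs from the nose end (0) to the handle's end (165 mm), own y across it towards the gate side, own x is the normal of its flat faces (loop 12 mm, handle 16 mm thick). Below, y and z are in this frame, in mm
- hook_handle (a point): centre of the hook's orange handle (z = 130), axes as the hook's. The handle is a bar 70 mm long (z = 95 to 165), 22 mm wide (own y), 16 mm thick (own x), to be gripped across its 22 mm width, whether upright or lying. With the hook flat on the bench this point is about 8 mm above it
- hook_loop (a point): centre of the hook's loop (y = 0, z = 42). To clip: bring an eye leg to the gate from outside at about z = 42 (35 to 50), press until the leg is at about y = 4 (0 to 7), the gate swinging aside; then draw the hook along its own +z: the leg passes inside the nose tip, slips off the gate's tip below about z = 24, where the gate snaps shut, and meets the bend at z = 17
- hook_nose (a point): on the bar of the bend at the hook's nose end (y = 0, z = 6), its lowest point when upright. The loop: spine bar 12 mm thick centred at y = -26; bend with inner face at z = 12; nose tip centred at y = 20, z = 20, 12 mm thick, ending at z = 26. Clear width inside 34 mm (y = -20 to 14). The mouth is on the y = 20 side, from the nose tip to the gate's hinge at z = 90
- gate (a joint): angle of the hook's brass gate (rad), a bar 60 mm long, 8 mm thick, hinged at y = 20, z = 90 on the hook and reaching down to the nose tip: 0 = shut (a spring holds it there), up to 0.72 = swung into the loop. It gives inwards only; pressed near its middle it starts to yield at about 1.2 to 2 N and takes about 3 to 4 N at 0.5 rad
- rack: wooden rest fixed to the bench, 52 x 102 mm, 65 mm high, with an upright slot 16 x 66 mm, 60 mm deep (floor 5 mm above the bench), in which the hook's loop stands on its nose; the slot's long side is the rest's own y; origin at the centre of the underside. Lift the hook at least 70 mm straight up to clear it
- eye: U-shaped steel eye fixed to the bench: an aluminium plate (70 x 120 mm, 6 mm thick) with an upright arch of 10 mm round bar, 83 mm high, in its own y-z plane; origin at the centre of the plate's underside. Own x points roughly away from the robot; the hook is best clipped lying along it, handle towards the robot
- leg_right (a point): on the centre line of the arch's upright leg at the eye's own y = -30 mm (10 mm round bar, straight from the plate to 66 mm), 30 mm above the bench. A hook with its handle towards the robot and its gate facing the eye's +y is pressed against it from outside, moving along +y
- leg_left (a point): same for the leg at own y = +30 mm. A hook whose gate faces the eye's -y is pressed against it from outside, moving along -y
- clamp: the blue C-clamp, 125 x 85 mm, lying flat, 20 mm high, a bystander to be left alone
- bracket: the loose aluminium angle bracket, 100 x 40 mm, 80 mm high, a bystander to be left alone
- tray: the empty white plastic tray, 120 x 200 mm, 40 mm high, a bystander to be left alone
- mug: the stainless steel mug, 72 mm wide, 75 mm high, a bystander to be left alone
- driver: a screwdriver lying on the bench, a bystander to be left alone
- glue: a yellow glue bottle, 56 mm wide, 160 mm high, a bystander to be left alone
Things that resemble listed ones, but are neither listed nor needed, are in the scene too. There is more than one size of the hook; the one meant has the size given above.

How it is judged:
On the way, in this order (a step that is already met when the one before it is completed fails the run):
1. the hook is lifted clear of its rest (height (world z) of hook_nose above 0.068 m), for 0.05 s.
2. the hook lies flat on the bench, let go of and at rest ((angle between hook's own x axis and vertical below 0.2 rad or angle between hook's own x axis and vertical above 2.94 rad) and height (world z) of hook_handle below 0.03 m and contact force between the fingers and hook below 0.1 N and linear speed of hook below 0.03 m/s), for 0.2 s.
3. a leg of the eye has pushed the gate in and is in the mouth of the hook (value of joint gate above 0.2 rad and ((y of leg_right in the frame of hook between -0.022 and 0.015 m and z of leg_right in the frame of hook between 0.012 and 0.075 m and x of leg_right in the frame of hook between -0.06 and 0.06 m) or (y of leg_left in the frame of hook between -0.022 and 0.015 m and z of leg_left in the frame of hook between 0.012 and 0.075 m and x of leg_left in the frame of hook between -0.06 and 0.06 m))), for 0.05 s.
At the end, for the whole second after the job is handed in: a leg of the eye stands inside the hook's loop with the gate shut behind it (gate angle below 0.08 rad); the hook lies flat on the bench (its faces within 0.2 rad of level, handle centre less than 30 mm above the bench), at rest and let go (all of step 2 and value of joint gate below 0.08 rad and ((y of leg_right in the frame of hook between -0.024 and 0.018 m and z of leg_right in the frame of hook between 0.008 and 0.085 m and x of leg_right in the frame of hook between -0.06 and 0.06 m) or (y of leg_left in the frame of hook between -0.024 and 0.018 m and z of leg_left in the frame of hook between 0.008 and 0.085 m and x of leg_left in the frame of hook between -0.06 and 0.06 m))); the robot touches nothing.
It fails at once if the hook is forced against the eye with more than 40 N (contact force between hook and eye above 40 N).
It fails at once if a bystander is moved more than 25 mm (distance of any of clamp, bracket, tray, mug, driver, glue from where it was at the start of the episode above 0.025 m).
It also fails if it takes over 62 s, if anything falls off the work surface, if the arm or the gripper's body presses on something with over 40 N, if the wrist force passes 120 N, or if a joint passes its speed limit or range.

## Working session

There is one attempt and no reset: what is moved stays moved. The work goes in short steps, Python scripts to look and compute and a tool call to move; the robot and the scene stay as the last step left them, time stands still between calls to the robot, and variables do not carry over. Pictures are saved under pics/ and viewed, at most 11 in all, crops included, and the job is handed in when it is done.

Besides the shell and the picture viewer there is one more tool, called after "Request:" by a JSON object that holds its "name" and its "arguments", one argument or row to a line. drive_tool: Moves the arm, as the interface text tells. Its arguments: {"type":"object","properties":{"deltas":{"type":"array","items":{"type":"object","properties":{"claw":{"type":"number"},"x":{"type":"number"},"y":{"type":"number"},"z":{"type":"number"},"ax":{"type":"number"},"ay":{"type":"number"},"az":{"type":"number"}}}},"newtons":{"type":"number"}},"required":["deltas"]}

```bash
mkdir -p pics && cat > h.py <<'E'
import numpy as np, cv2
from scipy.spatial.transform import Rotation as R
from plant import bot
def cloud(name):
    im,d=bot.grab_frame(name); c=bot.calibration(name)
    v,u=np.mgrid[0:420,0:560]
    K=np.array([[c['fx'],0,c['cx']],[0,c['fy'],c['cy']],[0,0,1]])
    p=cv2.undistortPoints(np.stack([u,v],-1).reshape(-1,1,2).astype(np.float64),K,np.array([c['k1'],0,0,0.])).reshape(420,560,2)
    P=np.dstack([p[...,0]*d,p[...,1]*d,d]).astype(float)
    Rm=R.from_rotvec(np.ravel(c['rvec'])).as_matrix()
    W=(P-np.ravel(c['tvec']))@Rm
    W[d==0]=np.nan
    return im,W
E
python3 - <<'E'
from h import *
o=bot.get_obs();print({k:np.round(v,3) for k,v in o.items()})
for n in('top','side'):
    im,W=cloud(n);cv2.imwrite(f'pics/{n}1.png',im);np.save(n+'1.npy',W)
    for q in('hook','rack','eye'):
        for r in bot.recognise(q,n):
            e=np.array(r['extent']).astype(int);print(n,q,round(r['conf'],2),e,np.round(W[(e[1]+e[3])//2,(e[0]+e[2])//2],3))
E
```

```text
{'time': np.float64(0.0), 'joint_positions': array([ 1.21 ,  0.291, -0.154,  1.127, -0.   ,  1.432]), 'qd': array([-0.002,  0.   ,  0.   ,  0.   ,  0.   ,  0.001]), 'effort': array([-3.0000e-03, -5.3714e+01,  3.3137e+01,  1.6000e-02, -0.0000e+00,
       -0.0000e+00]), 'tool_pos': array([0.115, 0.512, 0.245]), 'orientation': array([-3.480e-01, -3.122e+00,  2.000e-03]), 'contact_force': array([-0.234, -0.567,  0.617]), 'moment': array([-0.021, -0.017, -0.044]), 'gripper_force': np.float64(0.0), 'finger_gap': np.float64(0.086)}
top hook 0.83 [359 231 381 251] [ 0.478 -0.278  0.197]
top hook 0.46 [353 202 370 213] [ 0.588 -0.269  0.114]
top rack 0.58 [341 198 376 223] [ 0.579 -0.261  0.107]
top eye 0.8 [186 227 220 250] [0.5   0.231 0.082]
side hook 0.86 [255 242 290 318] [ 0.473 -0.293  0.122]
side hook 0.71 [305 248 328 290] [ 0.588 -0.289  0.121]
side rack 0.92 [295 276 337 318] [ 0.576 -0.323  0.062]
side rack 0.73 [307 247 326 295] [ 0.588 -0.289  0.114]
side eye 0.64 [184 167 191 196] [0.411 0.424 0.025]
```

View pics/top1.png

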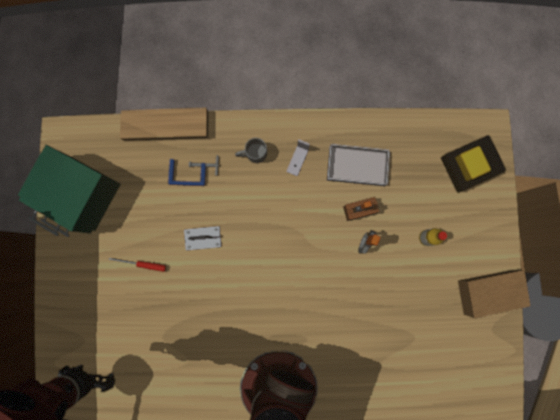

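View pics/side1.png

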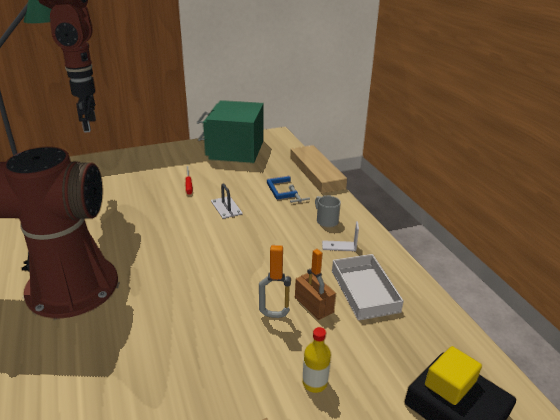

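```bash
python3 - <<'E'
from h import *
for n,boxes in(('top',[(340,190,385,260),(180,222,226,254)]),('side',[(250,240,340,325),(205,180,245,220)])):
    im=cv2.imread(f'pics/{n}1.png');W=np.load(n+'1.npy')
    hsv=cv2.cvtColor(im,cv2.COLOR_BGR2HSV)
    m=(hsv[...,0]<15)&(hsv[...,1]>200)&(hsv[...,2]>130)
    k,l,s,c=cv2.connectedComponentsWithStats(m.astype(np.uint8))
    for i in range(1,k):
        if s[i,4]>25:
            w=W[l==i];print(n,'orange',s[i],'mean',np.round(np.nanmean(w,0),3),'pct',np.round(np.nanpercentile(w,[2,98],axis=0),3).tolist())
    a=[cv2.resize(im[b[1]:b[3],b[0]:b[2]],None,fx=6,fy=6,interpolation=3) for b in boxes]
    if n=='side': cv2.imwrite('pics/s_crop.png',cv2.resize(im[240:325,250:345],None,fx=6,fy=6,interpolation=3))
    else: cv2.imwrite('pics/t_crop.png',np.hstack([cv2.resize(a[0],(270,420)),cv2.resize(a[1],(276*2,420))])[:, :800])
E
```

```text
side orange [186 177   6  14  72] mean [0.412 0.41  0.022] pct [[0.397, 0.37, 0.016], [0.426, 0.46, 0.026]]
side orange [271 248  12  13  42] mean [ 0.479 -0.3    0.202] pct [[0.47, -0.305, 0.186], [0.494, -0.295, 0.213]]
side orange [272 266   9  13  43] mean [ 0.479 -0.3    0.152] pct [[0.47, -0.306, 0.134], [0.488, -0.295, 0.167]]
side orange [314 328  12   9  87] mean [ 0.492 -0.513  0.158] pct [[0.481, -0.523, 0.156], [0.502, -0.502, 0.161]]
```

View pics/s_crop.png

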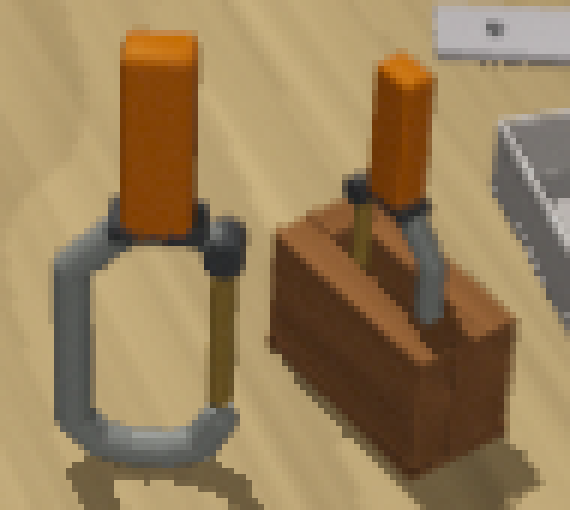

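Candidates: the hook standing free at side (272,280) / top (370,241), and the one in the rest at side (316,270) / top (362,208). The free one's top is 0.213 m up, too tall for 165 mm, so the one in the wooden rest should be the one meant. The enlarged crop shows that one with its handle up and its gate on the left, towards the rest's far end. Next I check its height and fit the poses.

```bash
python3 - <<'E'
from h import *
A={}
for n,bx in(('top',(335,190,385,230)),('side',(292,240,342,322))):
    im=cv2.imread(f'pics/{n}1.png');W=np.load(n+'1.npy')
    hsv=cv2.cvtColor(im,cv2.COLOR_BGR2HSV)
    b=np.zeros(W.shape[:2],bool);b[bx[1]:bx[3],bx[0]:bx[2]]=1
    o=b&(hsv[...,1]>215)&(hsv[...,2]>110)&(hsv[...,0]<16)&(W[...,2]>.08)
    w=W[o];print(n,'orange n',len(w),'med',np.round(np.nanmedian(w,0),3),np.round(np.nanpercentile(w,[3,97],axis=0),3).tolist())
    t=b&(np.abs(W[...,2]-.065)<.006)
    w=W[t];r=cv2.minAreaRect(w[:,:2].astype(np.float32)*1000);print('rack top',len(w),r,np.median(w[:,2]))
    top=b&(W[...,2]>.155);w=W[top];print('top face',len(w),np.round(np.median(w,0),3), w[:,2].max() if len(w) else 0)
    if n=='top':
        for q in 'leg_left','eye':pass
    e=(180,222,226,254) if n=='top' else (205,180,245,220)
    b=np.zeros(W.shape[:2],bool);b[e[1]:e[3],e[0]:e[2]]=1
    a=b&(W[...,2]>.02)&(W[...,2]<.1);w=W[a]
    print('arch',len(w)); r=cv2.minAreaRect(w[:,:2].astype(np.float32)*1000);print(r)
    d=w[:,:2]-w[:,:2].mean(0);u=np.linalg.svd(d,full_matrices=False)[2][0];s=d@u
    print('mean',w.mean(0),'dir deg',np.degrees(np.arctan2(u[1],u[0])),'range',s.min(),s.max(),'mid',w[:,:2].mean(0)+u*(s.min()+s.max())/2)
    a=b&(hsv[...,1]<60)&(hsv[...,2]>110)&(W[...,2]<.015);w=W[a]
    print('plate',len(w),cv2.minAreaRect(w[:,:2].astype(np.float32)*1000))
E
```

```text
top orange n 0 med [nan nan nan] [nan, nan, nan]
rack top 370 ((591.2715454101562, -282.50164794921875), (52.056488037109375, 104.89912414550781), 13.693548202514648) 0.06561048993712229
top face 44 [ 0.59  -0.279  0.169] 0.17631470529232865
arch 75
((503.6207580566406, 247.3451690673828), (10.478593826293945, 68.0600814819336), 5.127435207366943)
mean [0.50364015 0.2436306  0.07566924] dir deg -84.59599092558143 range -0.03772749505586043 0.030313590392157457 mid [0.50329103 0.24732108]
plate 656 ((504.4432373046875, 249.852294921875), (73.1070556640625, 123.18345642089844), 4.67665958404541)
side orange n 127 med [ 0.588 -0.289  0.138] [[0.583, -0.294, 0.111], [0.597, -0.276, 0.166]]
rack top 468 ((589.5319213867188, -283.81072998046875), (54.046592712402344, 105.53974151611328), 15.72309684753418) 0.06359919263066627
top face 73 [ 0.589 -0.285  0.166] 0.17102804167408653
arch 119
((505.715087890625, 247.08840942382812), (14.662384033203125, 77.06415557861328), 4.559045314788818)
mean [0.50414758 0.24108575 0.05601396] dir deg -84.73489831956174 range -0.04440405261841514 0.032665002495348344 mid [0.50360897 0.24693051]
plate 333 ((504.726806640625, 245.03164672851562), (70.06273651123047, 127.3105239868164), 5.158507347106934)
  return np.nanmean(a, axis, out=out, keepdims=keepdims)
  return np.nanmean(a, axis, out=out, keepdims=keepdims)
```

View pics/t_crop.png

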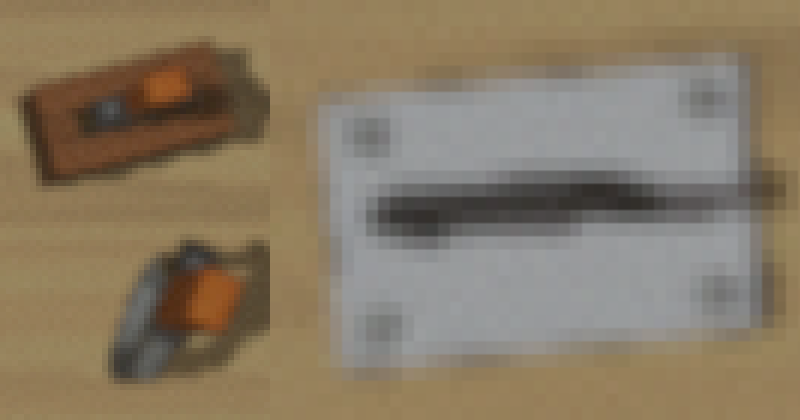

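The hook in the rest tops out at 0.170 m (165 mm plus the 5 mm floor), so it is the right one. Its gate faces world +y. The eye is at (0.504, 0.247), yaw about 5°. I will grip it leaning 30° from the far side, away from the tall hook, so it can be laid with the nose pointing away from the robot.

```bash
cat >> h.py <<'E'
def pose(p,yaw,phi):
    """tool y at yaw+90deg; tool z = down tilted by phi deg towards heading yaw"""
    a=np.radians(yaw);f=np.radians(phi)
    h=np.array([np.cos(a),np.sin(a),0]);y=np.array([-np.sin(a),np.cos(a),0])
    z=np.sin(f)*h-np.cos(f)*np.array([0,0,1]);x=np.cross(y,z)
    return np.array(p,float),np.c_[x,y,z]
def delta(T,base=None):
    if base is None:
        o=bot.get_obs();base=(np.array(o['tool_pos']),R.from_rotvec(o['orientation']).as_matrix())
    d=base[1].T@(T[0]-base[0]);r=R.from_matrix(base[1].T@T[1]).as_rotvec(degrees=True)
    print('xyz',np.round(d,4),'a',np.round(r,1),'rows',round(max(np.linalg.norm(d)/.0417,np.linalg.norm(r)/7.16),1))
    return T
def off(T,d): return T[0]+T[1]@np.array(d),T[1]
E
python3 - <<'E'
from h import *
G=pose([.589,-.283,.150],14.7,-30);G=off(G,[0,0,.005])
print(G[0])
P=off(G,[0,0,-.11]); delta(P); print(P[0])
P0=pose([.40,0,.33],14.7,0);delta(P0);delta(P,P0);delta(G,P)
E
```

```text
[ 0.58658183 -0.28363439  0.14566987]
xyz [-0.6835 -0.6473  0.0044] a [  7.2  29.4 -26.8] rows 22.6
[ 0.63978156 -0.26967771  0.24093267]
xyz [-0.3902 -0.437  -0.0847] a [ -0.   -0.  -27.4] rows 14.2
xyz [-0.1635 -0.3217  0.0891] a [-0. 30. -0.] rows 8.9
xyz [-0.    0.    0.11] a [0. 0. 0.] rows 2.6
```

Request:
{"name": "drive_tool", "arguments": {
  "deltas": [
    {"x":-0.39,"y":-0.437,"z":-0.085,"az":-27.4,"claw":1},
    {"x":-0.39,"y":-0.437,"z":-0.085,"az":-27.4},
    {"x":-0.39,"y":-0.437,"z":-0.085,"az":-27.4},
    {"x":-0.39,"y":-0.437,"z":-0.085,"az":-27.4},
    {"x":-0.39,"y":-0.437,"z":-0.085,"az":-27.4},
    {"x":-0.39,"y":-0.437,"z":-0.085,"az":-27.4},
    {"x":-0.39,"y":-0.437,"z":-0.085,"az":-27.4},
    {"x":-0.39,"y":-0.437,"z":-0.085,"az":-27.4},
    {"x":-0.39,"y":-0.437,"z":-0.085,"az":-27.4},
    {"x":-0.39,"y":-0.437,"z":-0.085,"az":-27.4},
    {"x":-0.39,"y":-0.437,"z":-0.085,"az":-27.4},
    {"x":-0.39,"y":-0.437,"z":-0.085,"az":-27.4},
    {"x":-0.39,"y":-0.437,"z":-0.085,"az":-27.4},
    {"x":-0.39,"y":-0.437,"z":-0.085,"az":-27.4},
    {"x":-0.39,"y":-0.437,"z":-0.085,"az":-27.4},
    {"x":-0.39,"y":-0.437,"z":-0.085,"az":-27.4}
  ]
}}

```text
invalid input at $.deltas[0]: expected keys claw, x, y, z, ax, ay, az
```

```bash
python3 - <<'E'
from h import *
G=pose([.589,-.283,.150],14.7,-30);G=off(G,[0,0,.005])
delta(off(G,[0,0,-.11]))
E
```

```text
xyz [-0.6835 -0.6473  0.0044] a [  7.2  29.4 -26.8] rows 22.6
```

Request:
{"name": "drive_tool", "arguments": {
  "deltas": [
    {"x":-0.39,"y":-0.437,"z":-0.085,"ax":0,"ay":0,"az":-27.4,"claw":1},
    {"x":-0.39,"y":-0.437,"z":-0.085,"ax":0,"ay":0,"az":-27.4,"claw":1},
    {"x":-0.39,"y":-0.437,"z":-0.085,"ax":0,"ay":0,"az":-27.4,"claw":1},
    {"x":-0.39,"y":-0.437,"z":-0.085,"ax":0,"ay":0,"az":-27.4,"claw":1},
    {"x":-0.39,"y":-0.437,"z":-0.085,"ax":0,"ay":0,"az":-27.4,"claw":1},
    {"x":-0.39,"y":-0.437,"z":-0.085,"ax":0,"ay":0,"az":-27.4,"claw":1},
    {"x":-0.39,"y":-0.437,"z":-0.085,"ax":0,"ay":0,"az":-27.4,"claw":1},
    {"x":-0.39,"y":-0.437,"z":-0.085,"ax":0,"ay":0,"az":-27.4,"claw":1},
    {"x":-0.39,"y":-0.437,"z":-0.085,"ax":0,"ay":0,"az":-27.4,"claw":1},
    {"x":-0.39,"y":-0.437,"z":-0.085,"ax":0,"ay":0,"az":-27.4,"claw":1},
    {"x":-0.39,"y":-0.437,"z":-0.085,"ax":0,"ay":0,"az":-27.4,"claw":1},
    {"x":-0.39,"y":-0.437,"z":-0.085,"ax":0,"ay":0,"az":-27.4,"claw":1},
    {"x":-0.39,"y":-0.437,"z":-0.085,"ax":0,"ay":0,"az":-27.4,"claw":1},
    {"x":-0.39,"y":-0.437,"z":-0.085,"ax":0,"ay":0,"az":-27.4,"claw":1},
    {"x":-0.39,"y":-0.437,"z":-0.085,"ax":0,"ay":0,"az":-27.4,"claw":1}
  ]
}}

```text
time: 1.65
tool_pos: [0.4015, -0.0036, 0.3309]
orientation: [-0.398, 3.115, -0.002]
contact_force: [-0.6, 0.5, 0.2]
finger_gap: 0.0852
gripper_force: 0.0
```

```bash
python3 - <<'E'
from h import *
G=pose([.589,-.283,.150],14.7,-30);G=off(G,[0,0,.005])
delta(off(G,[0,0,-.11]))
E
```

```text
xyz [-0.1637 -0.3173  0.0907] a [-0.  30.1 -0.2] rows 8.8
```

Request:
{"name": "drive_tool", "arguments": {
  "deltas": [
    {"x":-0.164,"y":-0.318,"z":0.06,"ax":0,"ay":30,"az":0,"claw":1},
    {"x":-0.164,"y":-0.318,"z":0.06,"ax":0,"ay":30,"az":0,"claw":1},
    {"x":-0.164,"y":-0.318,"z":0.06,"ax":0,"ay":30,"az":0,"claw":1},
    {"x":-0.164,"y":-0.318,"z":0.06,"ax":0,"ay":30,"az":0,"claw":1},
    {"x":-0.164,"y":-0.318,"z":0.06,"ax":0,"ay":30,"az":0,"claw":1},
    {"x":-0.164,"y":-0.318,"z":0.06,"ax":0,"ay":30,"az":0,"claw":1},
    {"x":-0.164,"y":-0.318,"z":0.091,"ax":0,"ay":30,"az":0,"claw":1},
    {"x":-0.164,"y":-0.318,"z":0.091,"ax":0,"ay":30,"az":0,"claw":1},
    {"x":-0.164,"y":-0.318,"z":0.091,"ax":0,"ay":30,"az":0,"claw":1},
    {"x":-0.164,"y":-0.318,"z":0.091,"ax":0,"ay":30,"az":0,"claw":1},
    {"x":-0.164,"y":-0.318,"z":0.091,"ax":0,"ay":30,"az":0,"claw":1},
    {"x":-0.164,"y":-0.318,"z":0.091,"ax":0,"ay":30,"az":0,"claw":1}
  ]
}}

```text
time: 2.65
tool_pos: [0.6165, -0.263, 0.2244]
orientation: [0.341, -2.619, 0.105]
contact_force: [-0.5, 0.3, -0.6]
finger_gap: 0.0856
gripper_force: 0.0
```

```bash
python3 - <<'E'
from h import *
G=pose([.589,-.283,.150],14.7,-30);G=off(G,[0,0,.005])
delta(off(G,[0,0,-.11]));delta(G);print(bot.get_obs()['joint_positions'])
im,W=cloud('side')
cv2.imwrite('pics/s2.png',cv2.resize(im[150:340,220:410],(760,760))[:600])
E
```

```text
xyz [-0.0103 -0.0127 -0.0244] a [-0.8  1.1 -0.1] rows 0.7
xyz [-0.0082 -0.0112  0.0856] a [-0.8  1.1 -0.1] rows 2.1
[-0.37502081  1.09644331  1.13429198  2.02054891 -0.30070566 -0.57075552]
```

View pics/s2.png

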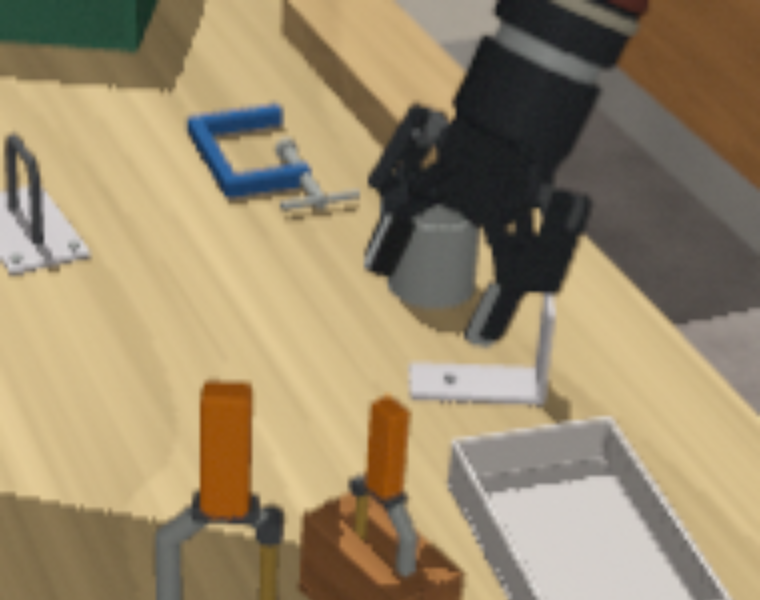

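The picture shows the gripper leaning beyond the rest, at about crop (500,200), with the handle at (388,450) and nothing in its path. I go down part way and re-read the pose.

Request:
{"name": "drive_tool", "arguments": {
  "deltas": [
    {"x":-0.009,"y":-0.012,"z":0.03,"ax":-0.8,"ay":1,"az":0,"claw":1},
    {"x":-0.009,"y":-0.012,"z":0.03,"ax":-0.8,"ay":1,"az":0,"claw":1},
    {"x":-0.009,"y":-0.012,"z":0.03,"ax":-0.8,"ay":1,"az":0,"claw":1}
  ]
}}

```text
time: 2.95
tool_pos: [0.6133, -0.2739, 0.1979]
orientation: [0.337, -2.602, 0.091]
contact_force: [-0.6, 0.5, 1.7]
finger_gap: 0.0854
gripper_force: 0.0
```

```bash
python3 - <<'E'
from h import *
G=pose([.589,-.283,.150],14.7,-30);G=off(G,[0,0,.005])
delta(G);print(bot.get_obs()['joint_positions'])
E
```

```text
xyz [-0.0014 -0.0026  0.0594] a [-0.1  0.2  0. ] rows 1.4
[-0.38985964  1.11310031  1.09363253  1.97968094 -0.30527044 -0.5805876 ]
```

Request:
{"name": "drive_tool", "arguments": {
  "newtons": 40,
  "deltas": [
    {"x":-0.001,"y":-0.003,"z":0.02,"ax":0,"ay":0,"az":0,"claw":1},
    {"x":-0.001,"y":-0.003,"z":0.04,"ax":0,"ay":0,"az":0,"claw":1},
    {"x":-0.001,"y":-0.003,"z":0.059,"ax":0,"ay":0,"az":0,"claw":1},
    {"x":-0.001,"y":-0.003,"z":0.059,"ax":0,"ay":0,"az":0,"claw":0.4},
    {"x":-0.001,"y":-0.003,"z":0.059,"ax":0,"ay":0,"az":0,"claw":0.2},
    {"x":-0.001,"y":-0.003,"z":0.059,"ax":0,"ay":0,"az":0,"claw":0.1},
    {"x":-0.001,"y":-0.003,"z":0.059,"ax":0,"ay":0,"az":0,"claw":0.1},
    {"x":-0.001,"y":-0.003,"z":0.059,"ax":0,"ay":0,"az":0,"claw":0.1},
    {"x":-0.001,"y":-0.003,"z":0.059,"ax":0,"ay":0,"az":0,"claw":0.1},
    {"x":-0.001,"y":-0.003,"z":0.059,"ax":0,"ay":0,"az":0,"claw":0.1},
    {"x":-0.001,"y":-0.003,"z":0.059,"ax":0,"ay":0,"az":0,"claw":0.1}
  ]
}}

```text
time: 3.87
tool_pos: [0.5876, -0.2845, 0.1466]
orientation: [0.337, -2.604, 0.091]
contact_force: [0.2, 4.0, 7.1]
finger_gap: 0.0219
gripper_force: 38.5
```

```bash
python3 - <<'E'
from h import *
o=bot.get_obs();p=np.array(o['tool_pos']);M=R.from_rotvec(o['orientation']).as_matrix()
print('lift .02/.09', M.T@[0,0,.02],M.T@[0,0,.09],M.T@[0,0,.15])
print(o['joint_positions'],o['finger_gap'],o['gripper_force'])
E
```

```text
lift .02/.09 [ 9.91078476e-03 -2.40826976e-05 -1.73716944e-02] [ 0.04459853 -0.00010837 -0.07817262] [ 0.07433089 -0.00018062 -0.13028771]
[-0.41546607  1.01529773  0.75387281  1.72820694 -0.31509824 -0.60570776] 0.021864680182464496 38.53221774101257
```

Request:
{"name": "drive_tool", "arguments": {
  "newtons": 60,
  "deltas": [
    {"x":0.005,"y":0,"z":-0.0087,"ax":0,"ay":0,"az":0,"claw":0.1},
    {"x":0.01,"y":0,"z":-0.0174,"ax":0,"ay":0,"az":0,"claw":0.1},
    {"x":0.015,"y":0,"z":-0.026,"ax":0,"ay":0,"az":0,"claw":0.1},
    {"x":0.02,"y":0,"z":-0.0347,"ax":0,"ay":0,"az":0,"claw":0.1},
    {"x":0.025,"y":0,"z":-0.0434,"ax":0,"ay":0,"az":0,"claw":0.1},
    {"x":0.025,"y":0,"z":-0.0434,"ax":0,"ay":0,"az":0,"claw":0.1}
  ]
}}

```text
time: 4.37
tool_pos: [0.5877, -0.2858, 0.1983]
orientation: [0.336, -2.607, 0.095]
contact_force: [0.5, -0.0, -1.9]
finger_gap: 0.0208
gripper_force: 59.9
```

```bash
python3 - <<'E'
from h import *
o=bot.get_obs();p=np.array(o['tool_pos']);M=R.from_rotvec(o['orientation']).as_matrix()
print(o['joint_positions'],o['finger_gap'],o['gripper_force'])
E
```

```text
[-0.41640411  1.00472284  0.86545618  1.84697643 -0.31659743 -0.60549537] 0.020793093233507712 59.92395758628845
```

Request:
{"name": "drive_tool", "arguments": {
  "deltas": [
    {"x":0.013,"y":0,"z":-0.022,"ax":0,"ay":0,"az":0,"claw":0.1},
    {"x":0.025,"y":0,"z":-0.0434,"ax":0,"ay":0,"az":0,"claw":0.1},
    {"x":0.025,"y":0,"z":-0.0434,"ax":0,"ay":0,"az":0,"claw":0.1},
    {"x":0.025,"y":0.04,"z":-0.0434,"ax":0,"ay":0,"az":0,"claw":0.1},
    {"x":0.025,"y":0.08,"z":-0.0434,"ax":0,"ay":0,"az":0,"claw":0.1},
    {"x":0.025,"y":0.12,"z":-0.0434,"ax":0,"ay":0,"az":0,"claw":0.1},
    {"x":0.025,"y":0.16,"z":-0.0434,"ax":0,"ay":0,"az":0,"claw":0.1},
    {"x":0.025,"y":0.16,"z":-0.0434,"ax":0,"ay":0,"az":0,"claw":0.1}
  ]
}}

```text
time: 5.03
tool_pos: [0.5444, -0.1237, 0.2457]
orientation: [0.343, -2.602, 0.09]
contact_force: [0.7, -0.2, -2.4]
finger_gap: 0.0214
gripper_force: 59.9
```

```bash
python3 - <<'E'
from h import *
o=bot.get_obs();print(o['joint_positions'],o['finger_gap'])
A=pose([.43,-.03,.25],5,0);B=pose([.43,-.03,.20],5,50)
delta(A);delta(B,A);delta(B)
E
```

```text
[-0.22537977  0.78488676  0.53490278  1.78970235 -0.23393848 -0.4316817 ] 0.02135918287590466
xyz [0.0769 0.1202 0.0392] a [ -2.5 -29.7   9.8] rows 4.4
xyz [0.   0.   0.05] a [  0. -50.  -0.] rows 7.0
xyz [0.052  0.1201 0.0826] a [  2.  -79.6  10.7] rows 11.2
```

Request:
{"name": "drive_tool", "arguments": {
  "deltas": [
    {"x":0.077,"y":0.12,"z":0.039,"ax":-2.5,"ay":-29.7,"az":9.8,"claw":0.1},
    {"x":0.077,"y":0.12,"z":0.039,"ax":-2.5,"ay":-29.7,"az":9.8,"claw":0.1},
    {"x":0.077,"y":0.12,"z":0.039,"ax":-2.5,"ay":-29.7,"az":9.8,"claw":0.1},
    {"x":0.077,"y":0.12,"z":0.039,"ax":-2.5,"ay":-29.7,"az":9.8,"claw":0.1},
    {"x":0.077,"y":0.12,"z":0.039,"ax":-2.5,"ay":-29.7,"az":9.8,"claw":0.1},
    {"x":0.052,"y":0.12,"z":0.083,"ax":2,"ay":-79.6,"az":10.7,"claw":0.1},
    {"x":0.052,"y":0.12,"z":0.083,"ax":2,"ay":-79.6,"az":10.7,"claw":0.1},
    {"x":0.052,"y":0.12,"z":0.083,"ax":2,"ay":-79.6,"az":10.7,"claw":0.1},
    {"x":0.052,"y":0.12,"z":0.083,"ax":2,"ay":-79.6,"az":10.7,"claw":0.1},
    {"x":0.052,"y":0.12,"z":0.083,"ax":2,"ay":-79.6,"az":10.7,"claw":0.1},
    {"x":0.052,"y":0.12,"z":0.083,"ax":2,"ay":-79.6,"az":10.7,"claw":0.1},
    {"x":0.052,"y":0.12,"z":0.083,"ax":2,"ay":-79.6,"az":10.7,"claw":0.1},
    {"x":0.052,"y":0.12,"z":0.083,"ax":2,"ay":-79.6,"az":10.7,"claw":0.1},
    {"x":0.052,"y":0.12,"z":0.083,"ax":2,"ay":-79.6,"az":10.7,"claw":0.1},
    {"x":0.052,"y":0.12,"z":0.083,"ax":2,"ay":-79.6,"az":10.7,"claw":0.1}
  ]
}}

```text
time: 6.28
tool_pos: [0.434, -0.0397, 0.2032]
orientation: [-0.095, 2.266, 0.037]
contact_force: [0.0, 0.3, -2.1]
finger_gap: 0.0212
gripper_force: 61.0
```

```bash
python3 - <<'E'
from h import *
o=bot.get_obs();print(o['joint_positions'],o['finger_gap'])
B=pose([.43,-.03,.20],5,50);delta(B)
im,W=cloud('side')
for r in bot.recognise('hook','side'): print(r)
cv2.imwrite('pics/s3.png',cv2.resize(im[100:310,120:400],(800,600)))
E
```

```text
[-0.64915232 -0.28072758 -1.29898055 -0.1771376   0.53429801 -0.52423298] 0.02118342317671137
xyz [ 0.0044  0.01   -0.0005] a [-0.5  0.1 -0. ] rows 0.3
{'extent': [259.1, 246.1, 290.2, 315.5], 'conf': 0.67}
{'extent': [225.9, 194.3, 277.6, 207.3], 'conf': 0.62}
```

View pics/s3.png

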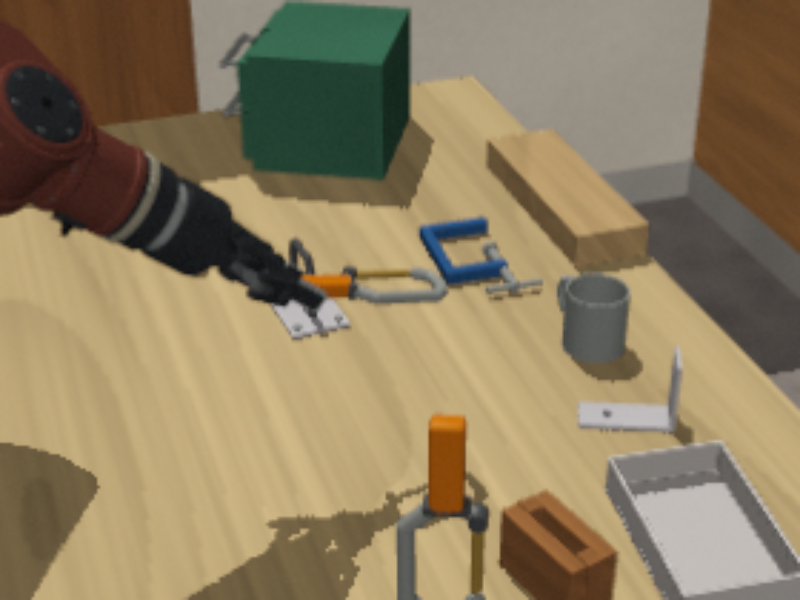

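The picture shows the hook firmly held and nearly level, nose away from the robot and gate on the +y side, with the rest empty at crop (555,560). Now I lower it.

```bash
python3 - <<'E'
from h import *
M=pose([.48,-.035,.10],5,50);T=pose([.48,-.035,.045],5,50);delta(M);delta(T);delta(pose([.48,-.035,.026],5,50),T)
E
```

```text
xyz [ 0.0455 -0.0015  0.1016] a [-0.2 -0.3 -0.2] rows 2.7
xyz [ 0.0874 -0.0014  0.1372] a [-0.2 -0.3 -0.2] rows 3.9
xyz [0.0146 0.     0.0122] a [0. 0. 0.] rows 0.5
```

Request:
{"name": "drive_tool", "arguments": {
  "deltas": [
    {"x":0.046,"y":-0.001,"z":0.102,"ax":0,"ay":0,"az":0,"claw":0.1},
    {"x":0.046,"y":-0.001,"z":0.102,"ax":0,"ay":0,"az":0,"claw":0.1},
    {"x":0.046,"y":-0.001,"z":0.102,"ax":0,"ay":0,"az":0,"claw":0.1},
    {"x":0.06,"y":-0.001,"z":0.114,"ax":0,"ay":0,"az":0,"claw":0.1},
    {"x":0.073,"y":-0.001,"z":0.125,"ax":0,"ay":0,"az":0,"claw":0.1},
    {"x":0.087,"y":-0.001,"z":0.137,"ax":0,"ay":0,"az":0,"claw":0.1},
    {"x":0.087,"y":-0.001,"z":0.137,"ax":0,"ay":0,"az":0,"claw":0.1},
    {"x":0.087,"y":-0.001,"z":0.137,"ax":0,"ay":0,"az":0,"claw":0.1}
  ]
}}

```text
time: 7.05
tool_pos: [0.5209, -0.0493, 0.0547]
orientation: [-0.109, 2.316, 0.069]
contact_force: [-0.4, 0.8, -2.3]
finger_gap: 0.0214
gripper_force: 60.9
```

```bash
python3 - <<'E'
from h import *
o=bot.get_obs();print(o['joint_positions'])
delta(pose([.48,-.035,.029],5,50))
im,W=cloud('side')
hsv=cv2.cvtColor(im,cv2.COLOR_BGR2HSV)
# loop profile heights
m=(W[...,0]>.49)&(W[...,0]<.67)&(abs(W[...,1]+.035)<.06)&(W[...,2]>.012)
w=W[m];
for a in np.arange(.49,.67,.02):
    s=w[(w[:,0]>=a)&(w[:,0]<a+.02)]
    if len(s): print(round(a,2),len(s),np.round(np.percentile(s[:,2],[5,50,95]),3),np.round([s[:,1].min(),s[:,1].max()],3))
E
```

```text
[-0.49223802  0.50712606 -1.29875906 -0.96073754  0.43198325 -0.41985673]
xyz [ 0.0457  0.018  -0.0111] a [ 1.2 -2.8 -0.2] rows 1.2
0.49 58 [0.078 0.091 0.106] [-0.094 -0.007]
0.51 74 [0.046 0.063 0.081] [-0.094 -0.031]
0.53 50 [0.047 0.057 0.062] [-0.074 -0.032]
0.55 61 [0.044 0.054 0.058] [-0.071 -0.024]
0.57 39 [0.04  0.046 0.051] [-0.077 -0.019]
0.59 45 [0.034 0.04  0.044] [-0.076 -0.017]
0.61 43 [0.028 0.034 0.039] [-0.077 -0.018]
0.63 57 [0.023 0.029 0.034] [-0.077 -0.014]
0.65 25 [0.024 0.028 0.031] [-0.064 -0.023]
```

```bash
python3 - <<'E'
from h import *
o=bot.get_obs();p=o['tool_pos']
delta((np.array([.535,-.05,.038]),R.from_rotvec(o['orientation']).as_matrix()))
delta(pose([.535,-.05,.036],5,50))
E
```

```text
xyz [ 0.0037 -0.0022  0.0223] a [0. 0. 0.] rows 0.5
xyz [ 0.0051 -0.0022  0.0237] a [ 1.1 -2.7 -0.1] rows 0.6
```

Request:
{"name": "drive_tool", "arguments": {
  "deltas": [
    {"x":0.002,"y":-0.002,"z":0.012,"ax":0,"ay":-1,"az":0,"claw":0.1},
    {"x":0.005,"y":-0.002,"z":0.023,"ax":0,"ay":-2,"az":0,"claw":0.1},
    {"x":0.005,"y":-0.002,"z":0.023,"ax":0,"ay":-2,"az":0,"claw":0.1}
  ]
}}

```text
time: 7.35
tool_pos: [0.5381, -0.0517, 0.0387]
orientation: [-0.108, 2.276, 0.067]
contact_force: [-1.6, 1.2, -2.6]
finger_gap: 0.0214
gripper_force: 61.0
```

```bash
python3 - <<'E'
from h import *
o=bot.get_obs();print(o['joint_positions'],o['contact_force'])
im,W=cloud('side')
m=(W[...,0]>.50)&(W[...,0]<.70)&(abs(W[...,1]+.045)<.06)&(W[...,2]>.008)
w=W[m];
for a in np.arange(.53,.70,.02):
    s=w[(w[:,0]>=a)&(w[:,0]<a+.02)]
    if len(s): print(round(a,2),len(s),np.round(np.percentile(s[:,2],[5,50,95]),3),np.round([s[:,1].min(),s[:,1].max()],3))
print(R.from_rotvec(o['orientation']).as_matrix()[:,2], R.from_rotvec(o['orientation']).as_matrix().T@[0,0,-.01])
E
```

```text
[-0.48555117  0.63801631 -1.29820541 -1.13463391  0.44159824 -0.39891409] [-1.60064772  1.15701768 -2.62671463]
0.53 68 [0.033 0.047 0.057] [-0.08  -0.038]
0.55 27 [0.04  0.044 0.046] [-0.061 -0.029]
0.57 35 [0.034 0.039 0.043] [-0.068 -0.023]
0.59 50 [0.025 0.031 0.036] [-0.081 -0.017]
0.61 45 [0.021 0.026 0.03 ] [-0.082 -0.021]
0.63 36 [0.015 0.022 0.027] [-0.077 -0.022]
0.65 59 [0.011 0.018 0.022] [-0.076 -0.017]
0.67 20 [0.011 0.017 0.018] [-0.062 -0.018]
[ 0.75561692  0.08450939 -0.64953925] [ 0.00760221 -0.0001278   0.00649539]
```

Request:
{"name": "drive_tool", "arguments": {
  "deltas": [
    {"x":0.006,"y":0,"z":0.005,"ax":0,"ay":0,"az":0,"claw":0.1},
    {"x":0.006,"y":0,"z":0.005,"ax":0,"ay":0,"az":0,"claw":0.1},
    {"x":0.006,"y":0,"z":0.005,"ax":0,"ay":0,"az":0,"claw":0.6},
    {"x":0.006,"y":0,"z":0.005,"ax":0,"ay":0,"az":0,"claw":1},
    {"x":0.006,"y":0,"z":0.005,"ax":0,"ay":0,"az":0,"claw":1},
    {"x":0.006,"y":0,"z":0.005,"ax":0,"ay":0,"az":0,"claw":1},
    {"x":0.006,"y":0,"z":0.005,"ax":0,"ay":0,"az":0,"claw":1},
    {"x":0.002,"y":0,"z":-0.03,"ax":0,"ay":0,"az":0,"claw":1},
    {"x":-0.01,"y":0,"z":-0.065,"ax":0,"ay":0,"az":0,"claw":1},
    {"x":-0.04,"y":0,"z":-0.09,"ax":0,"ay":0,"az":0,"claw":1},
    {"x":-0.08,"y":0,"z":-0.11,"ax":0,"ay":0,"az":0,"claw":1},
    {"x":-0.08,"y":0,"z":-0.11,"ax":0,"ay":0,"az":0,"claw":1}
  ]
}}

```text
time: 8.4
tool_pos: [0.5052, -0.0566, 0.1727]
orientation: [-0.106, 2.277, 0.067]
contact_force: [1.9, -0.4, -2.0]
finger_gap: 0.0852
gripper_force: 0.0
```

```bash
python3 - <<'E'
from h import *
for n in('side','top'):
    im,W=cloud(n)
    m=(W[...,0]>.46)&(W[...,0]<.72)&(abs(W[...,1]+.05)<.07)&(W[...,2]>.006)&(W[...,2]<.06)
    w=W[m];hsv=cv2.cvtColor(im,cv2.COLOR_BGR2HSV)
    o=m&(hsv[...,0]<17)&(hsv[...,1]>190);ww=W[o]
    print(n,len(w),'orange',len(ww),np.round(np.median(ww,0),3) if len(ww) else '')
    if len(ww)>10: print(cv2.minAreaRect(ww[:,:2].astype(np.float32)*1000))
    for a in np.arange(.46,.72,.02):
        s=w[(w[:,0]>=a)&(w[:,0]<a+.02)]
        if len(s): print(round(a,2),len(s),np.round(np.percentile(s[:,2],[5,50,95]),3),np.round([s[:,1].min(),s[:,1].max()],3))
    np.save(n+'4.npy',W);cv2.imwrite(f'pics/{n}4full.png',im)
im=cv2.imread('pics/side4full.png');cv2.imwrite('pics/s4.png',cv2.resize(im[150:300,150:350],(800,600)))
E
```

```text
side 266 orange 69 [ 0.529 -0.063  0.014]
((533.038818359375, -59.033935546875), (38.81239700317383, 23.144990921020508), 2.136538028717041)
0.5 23 [0.007 0.014 0.019] [-0.071 -0.048]
0.52 47 [0.008 0.015 0.019] [-0.068 -0.046]
0.54 28 [0.008 0.015 0.018] [-0.069 -0.041]
0.58 19 [0.006 0.011 0.015] [-0.078 -0.021]
0.6 38 [0.007 0.01  0.014] [-0.082 -0.022]
0.62 33 [0.007 0.01  0.015] [-0.077 -0.019]
0.64 33 [0.007 0.009 0.014] [-0.074 -0.018]
0.66 44 [0.006 0.01  0.015] [-0.072 -0.021]
0.7 1 [0.008 0.008 0.008] [-0.073 -0.073]
top 421 orange 23 [ 0.545 -0.055  0.017]
((544.3626098632812, -54.0322265625), (54.07209777832031, 10.050573348999023), 9.07612133026123)
0.46 1 [0.007 0.007 0.007] [-0.06 -0.06]
0.48 4 [0.006 0.007 0.008] [-0.064 -0.027]
0.5 21 [0.007 0.014 0.018] [-0.094 -0.027]
0.52 44 [0.007 0.017 0.023] [-0.108 -0.021]
0.54 44 [0.007 0.016 0.022] [-0.115  0.002]
0.56 53 [0.007 0.015 0.021] [-0.119 -0.001]
0.58 55 [0.007 0.013 0.018] [-0.103  0.019]
0.6 40 [0.007 0.011 0.015] [-0.086  0.001]
0.62 38 [0.007 0.011 0.014] [-0.087  0.008]
0.64 40 [0.007 0.012 0.02 ] [-0.117  0.014]
0.66 58 [0.006 0.011 0.018] [-0.108  0.014]
0.68 10 [0.006 0.007 0.008] [-0.118  0.014]
0.7 13 [0.006 0.007 0.01 ] [-0.088  0.007]
```

View pics/s4.png

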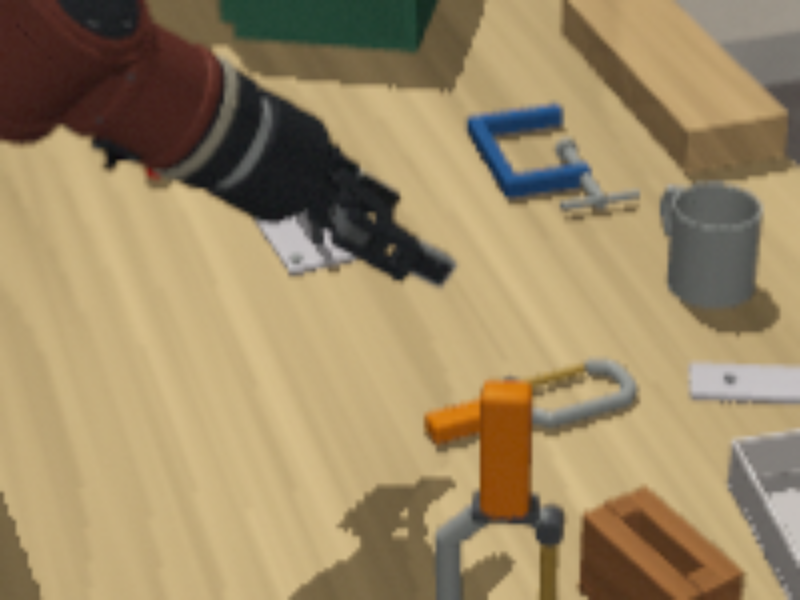

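The picture shows the hook flat on the bench beyond the tall hook, with its handle end at crop (430,425) and nose at (625,380), and the gripper is clear. I turn the tool upright and then measure the hook.

```bash
python3 - <<'E'
from h import *
delta(pose([.40,-.05,.22],8,0))
E
```

```text
xyz [ 0.0372  0.0185 -0.1082] a [-0.7 50.1 -2.2] rows 7.0
```

Request:
{"name": "drive_tool", "arguments": {
  "deltas": [
    {"x":0.037,"y":0.018,"z":-0.108,"ax":-0.7,"ay":50,"az":-2.2,"claw":0.8},
    {"x":0.037,"y":0.018,"z":-0.108,"ax":-0.7,"ay":50,"az":-2.2,"claw":0.8},
    {"x":0.037,"y":0.018,"z":-0.108,"ax":-0.7,"ay":50,"az":-2.2,"claw":0.8},
    {"x":0.037,"y":0.018,"z":-0.108,"ax":-0.7,"ay":50,"az":-2.2,"claw":0.8},
    {"x":0.037,"y":0.018,"z":-0.108,"ax":-0.7,"ay":50,"az":-2.2,"claw":0.8},
    {"x":0.037,"y":0.018,"z":-0.108,"ax":-0.7,"ay":50,"az":-2.2,"claw":0.8},
    {"x":0.037,"y":0.018,"z":-0.108,"ax":-0.7,"ay":50,"az":-2.2,"claw":0.8},
    {"x":0.037,"y":0.018,"z":-0.108,"ax":-0.7,"ay":50,"az":-2.2,"claw":0.8},
    {"x":0.037,"y":0.018,"z":-0.108,"ax":-0.7,"ay":50,"az":-2.2,"claw":0.8},
    {"x":0.037,"y":0.018,"z":-0.108,"ax":-0.7,"ay":50,"az":-2.2,"claw":0.8}
  ]
}}

```text
time: 9.33
tool_pos: [0.4018, -0.0503, 0.2119]
orientation: [0.22, -3.117, -0.012]
contact_force: [-0.0, -0.6, -0.5]
finger_gap: 0.0682
gripper_force: 0.0
```

```bash
cat > meas.py <<'E'
from h import *
from scipy.optimize import minimize
def box(p,c,hw): # signed distance outside box
    q=np.abs(p-c)-hw; return np.hypot(*np.maximum(q,0).T)+np.minimum(q.max(1),0)
def sdf(p): # outline of hook, hook frame (y,z) mm
    return np.min([box(p,[0,130],[11,35]),box(p,[0,92],[22,5]),box(p,[-26,50],[6,36]),box(p,[-3,6],[20,6]),box(p,[20,18],[6,8]),box(p,[20,60],[4,30])],0)
def run(P,x0):
    def f(q):
        z=np.array([np.cos(q[2]),np.sin(q[2])]);# own z direction
        y=np.array([z[1],-z[0]])  # x up: y = z cross x
        d=P-q[:2];s=sdf(np.c_[d@y,d@z]);return np.mean(np.minimum(np.abs(np.maximum(s,0)),15)**1.5)+ .0
    # also cover: outline samples near points handled by using extents prior
    g=np.array([[a,b] for a in range(-32,27,3) for b in range(0,166,3)],float);g=g[sdf(g)<=-1]
    from scipy.spatial import cKDTree
    t=cKDTree(P)
    def F(q):
        z=np.array([np.cos(q[2]),np.sin(q[2])]);y=np.array([z[1],-z[0]])
        w=q[:2]+g[:,:1]*y+g[:,1:]*z
        return f(q)+np.mean(np.minimum(t.query(w)[0],15)**1.5)
    r=min((minimize(F,np.array(x0)+d,method='Nelder-Mead',options=dict(initial_simplex=np.array(x0)+d+np.array([[0,0,0],[8,0,0],[0,8,0],[0,0,.08]]))) for d in ([0,0,0],[8,4,.05],[-8,-4,-.05])),key=lambda r:r.fun)
    return r.x,r.fun
def hook(n,x0,zmin=.006,zmax=.024):
    im,W=cloud(n);c=np.array(x0[:2])/1000+.08*np.array([np.cos(x0[2]),np.sin(x0[2])])
    m=(np.hypot(W[...,0]-c[0],W[...,1]-c[1])<.11)&(W[...,2]>zmin)&(W[...,2]<zmax)
    return im,W,m
E
python3 - <<'E'
from meas import *
x0=[677,-46,np.pi+.09]
for n in('side','top'):
    im,W,m=hook(n,x0)
    q,f=run(W[m][:,:2]*1000,x0);z=np.array([np.cos(q[2]),np.sin(q[2])])
    print(n,m.sum(),np.round(q,2),np.degrees(q[2])-180,'cost',round(f,2),'handle130',np.round(q[:2]+130*z,1))
    cv2.imwrite(f'pics/{n}5full.png',im);np.save(n+'5.npy',W)
o=bot.get_obs();print(o['joint_positions'],o['time'])
E
```

```text
side 266 [673.13 -41.48   3.24] 5.591061842941912 cost 12.73 handle130 [543.7 -54.1]
top 438 [674.36 -38.57   3.24] 5.899756021070317 cost 12.56 handle130 [545.  -51.9]
[-0.30920772  0.09220882 -0.49552496  0.99525572  0.00443262 -0.44950028] 9.4333
```

```bash
python3 - <<'E'
from h import *
A=pose([.5394,-.0535,.08],5.75,0);B=pose([.5394,-.0535,.017],5.75,0);delta(A);delta(B,A)
E
```

```text
xyz [-0.1391 -0.0246  0.1307] a [ 0.5 -0.5  2.3] rows 4.6
xyz [0.    0.    0.063] a [0. 0. 0.] rows 1.5
```

Request:
{"name": "drive_tool", "arguments": {
  "deltas": [
    {"x":-0.139,"y":-0.0246,"z":0.1,"ax":0.5,"ay":-0.5,"az":2.3,"claw":0.8},
    {"x":-0.139,"y":-0.0246,"z":0.1,"ax":0.5,"ay":-0.5,"az":2.3,"claw":0.8},
    {"x":-0.139,"y":-0.0246,"z":0.1,"ax":0.5,"ay":-0.5,"az":2.3,"claw":0.8},
    {"x":-0.139,"y":-0.0246,"z":0.1,"ax":0.5,"ay":-0.5,"az":2.3,"claw":0.8},
    {"x":-0.139,"y":-0.0246,"z":0.131,"ax":0.5,"ay":-0.5,"az":2.3,"claw":0.8},
    {"x":-0.139,"y":-0.0246,"z":0.131,"ax":0.5,"ay":-0.5,"az":2.3,"claw":0.8},
    {"x":-0.139,"y":-0.0246,"z":0.131,"ax":0.5,"ay":-0.5,"az":2.3,"claw":0.8}
  ]
}}

```text
time: 10.02
tool_pos: [0.5365, -0.0542, 0.081]
orientation: [0.154, -3.136, -0.0]
contact_force: [-0.3, 0.2, 0.1]
finger_gap: 0.0684
gripper_force: 0.0
```

```bash
python3 - <<'E'
from h import *
delta(pose([.5394,-.0535,.017],5.75,0)); print(bot.get_obs()['tool_pos'])
E
```

```text
xyz [-0.0031  0.0004  0.064 ] a [ 0.  -0.1 -0.1] rows 1.5
[ 0.53645625 -0.05418038  0.08103621]
```

Request:
{"name": "drive_tool", "arguments": {
  "newtons": 80,
  "deltas": [
    {"x":-0.002,"y":0,"z":0.025,"ax":0,"ay":0,"az":0,"claw":0.8},
    {"x":-0.002,"y":0,"z":0.045,"ax":0,"ay":0,"az":0,"claw":0.8},
    {"x":-0.002,"y":0,"z":0.06,"ax":0,"ay":0,"az":0,"claw":0.8},
    {"x":-0.002,"y":0,"z":0.063,"ax":0,"ay":0,"az":0,"claw":0.8},
    {"x":-0.002,"y":0,"z":0.063,"ax":0,"ay":0,"az":0,"claw":0.4},
    {"x":-0.002,"y":0,"z":0.063,"ax":0,"ay":0,"az":0,"claw":0.2},
    {"x":-0.002,"y":0,"z":0.063,"ax":0,"ay":0,"az":0,"claw":0.1},
    {"x":-0.002,"y":0,"z":0.063,"ax":0,"ay":0,"az":0,"claw":0.1},
    {"x":-0.002,"y":0,"z":0.063,"ax":0,"ay":0,"az":0,"claw":0.1},
    {"x":-0.002,"y":0,"z":0.063,"ax":0,"ay":0,"az":0,"claw":0.1}
  ]
}}

```text
time: 10.85
tool_pos: [0.5419, -0.0544, 0.0204]
orientation: [-0.155, 3.135, -0.003]
contact_force: [-3.2, 0.1, 9.8]
finger_gap: 0.0192
gripper_force: 78.0
```

```bash
python3 - <<'E'
from h import *
e=np.radians(5.2);ex=np.array([np.cos(e),np.sin(e)]);ey=np.array([-ex[1],ex[0]])
leg=np.array([.5062,.2171])
def tcp(ly,lz,h,g=135): # TCP so that leg lies at own (y,z) mm; hook z=-ex,y=ey
    o=leg-ly/1000*ey+lz/1000*ex; p=o-g/1000*ex; return [*p,h]
U=pose([.5394,-.0535,.045],5.75,0)
A=pose(tcp(70,42,.045),5.2,0);B=pose(tcp(45,42,.029),5.2,0)
delta(U);print(A[0]);delta(A);delta(A,U);delta(B,A);print(B[0])
E
```

```text
xyz [ 0.0023  0.0011 -0.0246] a [-0.1  0.2 -0.1] rows 0.6
[0.41992703 0.13895926 0.045     ]
xyz [ 0.1023  0.2044 -0.0253] a [-0.1  0.2  0.5] rows 5.5
xyz [0.0996 0.2035 0.    ] a [0.  0.  0.5] rows 5.4
xyz [0.    0.025 0.016] a [0. 0. 0.] rows 0.7
[0.41766122 0.16385637 0.029     ]
```

Request:
{"name": "drive_tool", "arguments": {
  "deltas": [
    {"x":0,"y":0,"z":-0.026,"ax":0,"ay":0,"az":0,"claw":0.1},
    {"x":0.033,"y":0.05,"z":-0.026,"ax":0,"ay":0,"az":0.5,"claw":0.1},
    {"x":0.102,"y":0.1,"z":-0.026,"ax":0,"ay":0,"az":0.5,"claw":0.1},
    {"x":0.102,"y":0.204,"z":-0.026,"ax":0,"ay":0,"az":0.5,"claw":0.1},
    {"x":0.102,"y":0.204,"z":-0.026,"ax":0,"ay":0,"az":0.5,"claw":0.1},
    {"x":0.102,"y":0.204,"z":-0.026,"ax":0,"ay":0,"az":0.5,"claw":0.1},
    {"x":0.102,"y":0.204,"z":-0.026,"ax":0,"ay":0,"az":0.5,"claw":0.1},
    {"x":0.102,"y":0.204,"z":-0.026,"ax":0,"ay":0,"az":0.5,"claw":0.1},
    {"x":0.102,"y":0.204,"z":-0.026,"ax":0,"ay":0,"az":0.5,"claw":0.1}
  ]
}}

```text
time: 11.6
tool_pos: [0.419, 0.1398, 0.0449]
orientation: [-0.146, 3.137, -0.002]
contact_force: [0.4, -0.8, -3.2]
finger_gap: 0.0197
gripper_force: 78.7
```

```bash
python3 - <<'E'
from meas import *
x0=[552,150,np.pi+.09]
o=bot.get_obs();p=o['tool_pos'];print(np.round(p,4),o['joint_positions'],o['finger_gap'])
M=R.from_rotvec(o['orientation']).as_matrix();print('tilt',np.round(M[:,2],3))
for n in('side','top'):
    im,W,m=hook(n,x0,.02,.06)
    m&=(W[...,0]>.455)&(W[...,1]<.195)
    w=W[m]
    for a in np.arange(.44,.58,.02):
        s=w[(w[:,0]>=a)&(w[:,0]<a+.02)]
        if len(s): print(n,round(a,2),len(s),np.round(np.percentile(s[:,2],[5,50,95]),3),np.round([s[:,1].min(),s[:,1].max()],3))
    print('nose x max',w[:,0].max(), np.percentile(w[:,0],99))
    cv2.imwrite(f'pics/{n}6full.png',im);np.save(n+'6.npy',W)
im=cv2.imread('pics/side6full.png');im2=cv2.imread('pics/top6full.png')
cv2.imwrite('pics/s6.png',np.hstack([cv2.resize(im[150:250,160:260],(400,400)),cv2.resize(im2[190:290,170:270],(400,400))]))
E
```

```text
[0.419  0.1398 0.0449] [ 0.15732787  0.36988322 -0.6568401   0.54278133 -0.00157772  0.06419434] 0.01965915596819647
tilt [ 0.002 -0.001 -1.   ]
side 0.44 16 [0.023 0.037 0.041] [0.127 0.166]
side 0.46 50 [0.027 0.033 0.038] [0.11 0.17]
side 0.48 39 [0.026 0.032 0.037] [0.112 0.172]
side 0.5 38 [0.026 0.032 0.038] [0.114 0.174]
side 0.52 44 [0.027 0.031 0.037] [0.118 0.176]
side 0.54 33 [0.028 0.033 0.037] [0.12  0.169]
nose x max 0.5551424154600614 0.5507250355457799
top 0.44 2 [0.037 0.037 0.038] [0.13  0.134]
top 0.46 22 [0.03  0.038 0.044] [0.115 0.131]
top 0.48 25 [0.032 0.035 0.041] [0.117 0.17 ]
top 0.5 40 [0.029 0.035 0.039] [0.117 0.174]
top 0.52 41 [0.027 0.034 0.038] [0.12  0.177]
top 0.54 53 [0.029 0.034 0.04 ] [0.124 0.174]
nose x max 0.5537308365643926 0.5534959759476747
```

View pics/s6.png

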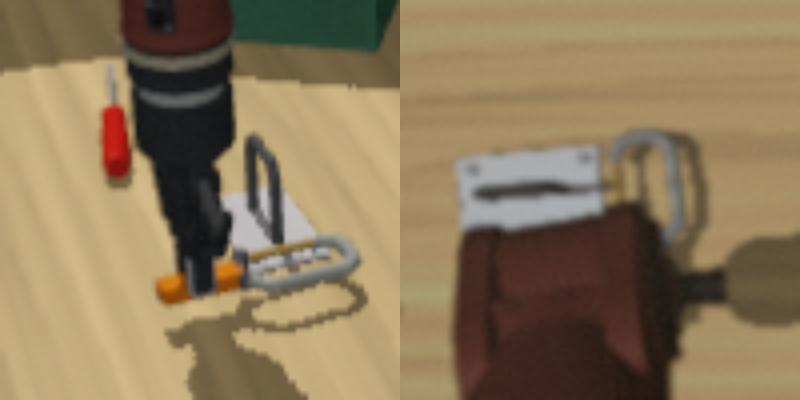

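The left half shows the hook held level, nose free at about (350,250), with the gate parallel to and facing the eye's right leg. The right half (top view) shows the leg's root at about (605,188), just beyond the gate. Now I close up and press.

```bash
cat >> h.py <<'E'
def tcp(ly,lz,h,g=133.5):
    e=np.radians(5.2);ex=np.array([np.cos(e),np.sin(e)]);ey=np.array([-ex[1],ex[0]])
    o=np.array([.5062,.2171])-ly/1000*ey+lz/1000*ex-g/1000*ex; return pose([*o,h],5.2,0)
E
python3 - <<'E'
from h import *
delta(tcp(34,42,.033));delta(tcp(15,42,.033));delta(tcp(4,42,.033))
E
```

```text
xyz [-0.0013  0.0366  0.0118] a [-0.1  0.1 -0. ] rows 0.9
xyz [-0.0013  0.0556  0.0118] a [-0.1  0.1 -0. ] rows 1.4
xyz [-0.0013  0.0666  0.0118] a [-0.1  0.1 -0. ] rows 1.6
```

Request:
{"name": "drive_tool", "arguments": {
  "deltas": [
    {"x":-0.001,"y":0.012,"z":0.008,"ax":0,"ay":0,"az":0,"claw":0.1},
    {"x":-0.001,"y":0.025,"z":0.012,"ax":0,"ay":0,"az":0,"claw":0.1},
    {"x":-0.001,"y":0.034,"z":0.012,"ax":0,"ay":0,"az":0,"claw":0.1},
    {"x":-0.001,"y":0.038,"z":0.012,"ax":0,"ay":0,"az":0,"claw":0.1},
    {"x":-0.001,"y":0.042,"z":0.012,"ax":0,"ay":0,"az":0,"claw":0.1},
    {"x":-0.001,"y":0.046,"z":0.012,"ax":0,"ay":0,"az":0,"claw":0.1},
    {"x":-0.001,"y":0.05,"z":0.012,"ax":0,"ay":0,"az":0,"claw":0.1},
    {"x":-0.001,"y":0.05,"z":0.012,"ax":0,"ay":0,"az":0,"claw":0.1}
  ]
}}

```text
time: 12.37
tool_pos: [0.4162, 0.1887, 0.0326]
orientation: [-0.141, 3.137, -0.003]
contact_force: [-0.0, -2.2, -3.1]
finger_gap: 0.0196
gripper_force: 78.5
```

```bash
python3 - <<'E'
from h import *
delta(tcp(4,42,.033))
E
```

```text
xyz [-0.0007  0.0161 -0.0004] a [-0.1  0.1 -0.1] rows 0.4
```

Request:
{"name": "drive_tool", "arguments": {
  "deltas": [
    {"x":0,"y":0.004,"z":0,"ax":0,"ay":0,"az":0,"claw":0.1},
    {"x":0,"y":0.008,"z":0,"ax":0,"ay":0,"az":0,"claw":0.1},
    {"x":0,"y":0.012,"z":0,"ax":0,"ay":0,"az":0,"claw":0.1},
    {"x":0,"y":0.016,"z":0,"ax":0,"ay":0,"az":0,"claw":0.1},
    {"x":0,"y":0.016,"z":0,"ax":0,"ay":0,"az":0,"claw":0.1},
    {"x":0,"y":0.016,"z":0,"ax":0,"ay":0,"az":0,"claw":0.1}
  ]
}}

```text
time: 12.87
tool_pos: [0.4139, 0.2047, 0.0323]
orientation: [-0.143, 3.138, -0.002]
contact_force: [-0.8, -2.6, -1.6]
finger_gap: 0.0194
gripper_force: 78.5
```

```bash
python3 - <<'E'
from h import *
delta(tcp(4,42,.033));delta(tcp(4,19,.033))
for n in('side','top'):
    im,W=cloud(n);cv2.imwrite(f'pics/{n}7full.png',im)
a=cv2.imread('pics/side7full.png');b=cv2.imread('pics/top7full.png')
cv2.imwrite('pics/s7.png',np.hstack([cv2.resize(a[170:230,195:255],(400,400),interpolation=2),cv2.resize(b[205:265,180:240],(400,400),interpolation=2)]))
E
```

```text
xyz [-0.0016  0.     -0.0007] a [-0.1 -0.   0. ] rows 0.0
xyz [ 0.0214  0.     -0.0007] a [-0.1 -0.   0. ] rows 0.5
```

View pics/s7.png

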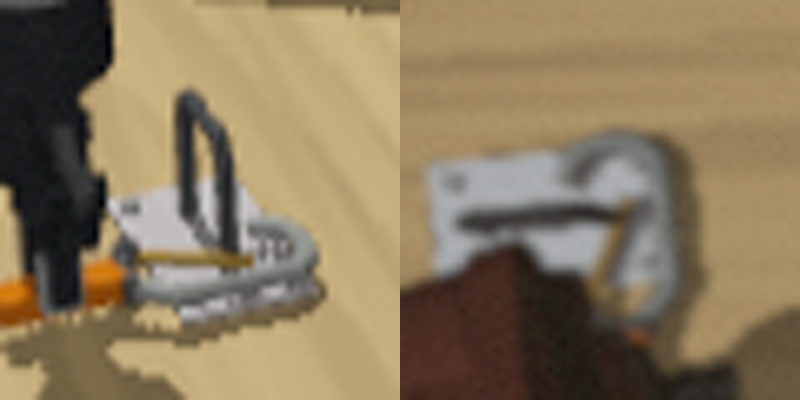

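The gate is swung in (right half, about (615,250)) and the leg, at about (610,210), stands behind the nose tip. Now I draw back.

Request:
{"name": "drive_tool", "arguments": {
  "deltas": [
    {"x":0.004,"y":0,"z":0,"ax":0,"ay":0,"az":0,"claw":0.1},
    {"x":0.008,"y":0,"z":0,"ax":0,"ay":0,"az":0,"claw":0.1},
    {"x":0.012,"y":0,"z":0,"ax":0,"ay":0,"az":0,"claw":0.1},
    {"x":0.015,"y":0,"z":0,"ax":0,"ay":0,"az":0,"claw":0.1},
    {"x":0.018,"y":0,"z":0,"ax":0,"ay":0,"az":0,"claw":0.1},
    {"x":0.021,"y":0,"z":0,"ax":0,"ay":0,"az":0,"claw":0.1},
    {"x":0.021,"y":0,"z":0,"ax":0,"ay":0,"az":0,"claw":0.1}
  ]
}}

```text
time: 13.55
tool_pos: [0.393, 0.2029, 0.0325]
orientation: [-0.142, 3.137, -0.001]
contact_force: [0.2, 0.5, -1.8]
finger_gap: 0.0194
gripper_force: 78.7
```

```bash
python3 - <<'E'
from h import *
delta(tcp(4,19,.033))
for n in('side','top'):
    im,W=cloud(n);cv2.imwrite(f'pics/{n}8full.png',im)
a=cv2.imread('pics/side8full.png');b=cv2.imread('pics/top8full.png')
cv2.imwrite('pics/s8.png',np.hstack([cv2.resize(a[170:230,195:255],(400,400),interpolation=2),cv2.resize(b[205:265,180:240],(400,400),interpolation=2)]))
E
```

```text
xyz [ 0.0005 -0.0001 -0.0005] a [-0.  0. -0.] rows 0.0
```

View pics/s8.png

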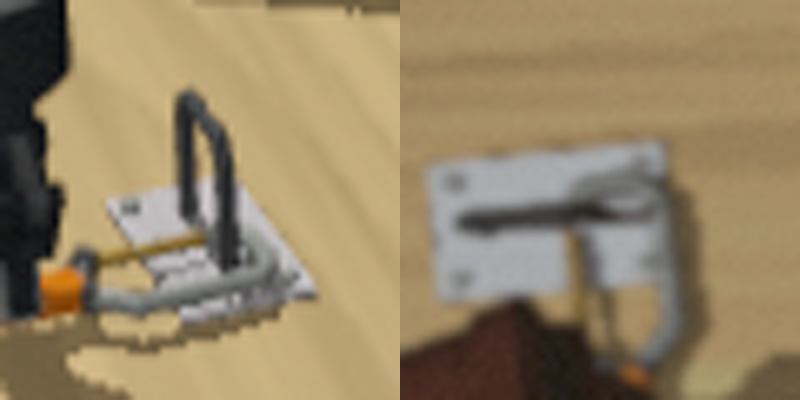

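The gate has sprung shut, parallel to the spine at right-half (575,280), and the leg is inside near the bend. I lower the hook and release it.

Request:
{"name": "drive_tool", "arguments": {
  "deltas": [
    {"x":0,"y":0,"z":0.004,"ax":0,"ay":0,"az":0,"claw":0.1},
    {"x":0,"y":0,"z":0.007,"ax":0,"ay":0,"az":0,"claw":0.1},
    {"x":0,"y":0,"z":0.007,"ax":0,"ay":0,"az":0,"claw":0.1},
    {"x":0,"y":0,"z":0.007,"ax":0,"ay":0,"az":0,"claw":0.4},
    {"x":0,"y":0,"z":0.007,"ax":0,"ay":0,"az":0,"claw":0.6},
    {"x":0,"y":0,"z":0.007,"ax":0,"ay":0,"az":0,"claw":0.6},
    {"x":0,"y":0,"z":0.007,"ax":0,"ay":0,"az":0,"claw":0.6},
    {"x":0,"y":0,"z":0.007,"ax":0,"ay":0,"az":0,"claw":0.6},
    {"x":0,"y":0,"z":-0.02,"ax":0,"ay":0,"az":0,"claw":0.6},
    {"x":0,"y":0,"z":-0.06,"ax":0,"ay":0,"az":0,"claw":0.6},
    {"x":0,"y":0,"z":-0.1,"ax":0,"ay":0,"az":0,"claw":0.6},
    {"x":0.04,"y":0,"z":-0.13,"ax":0,"ay":0,"az":0,"claw":0.6},
    {"x":0.07,"y":0,"z":-0.15,"ax":0,"ay":0,"az":0,"claw":0.6},
    {"x":0.07,"y":-0.03,"z":-0.15,"ax":0,"ay":0,"az":0,"claw":0.6},
    {"x":0.07,"y":-0.03,"z":-0.15,"ax":0,"ay":0,"az":0,"claw":0.6},
    {"x":0.07,"y":-0.03,"z":-0.15,"ax":0,"ay":0,"az":0,"claw":0.6}
  ]
}}

```text
time: 14.98
tool_pos: [0.3266, 0.1663, 0.183]
orientation: [-0.139, 3.135, -0.001]
contact_force: [0.6, 0.3, -0.4]
finger_gap: 0.0511
gripper_force: 0.0
```

```bash
python3 - <<'E'
from h import *
for n in('side','top'):
    im,W=cloud(n);cv2.imwrite(f'pics/{n}9full.png',im)
    hsv=cv2.cvtColor(im,cv2.COLOR_BGR2HSV)
    m=(hsv[...,0]<17)&(hsv[...,1]>190)&(abs(W[...,0]-.4)<.06)&(abs(W[...,1]-.2)<.06)&(W[...,2]<.06)&(W[...,2]>.006)
    if m.sum(): print(n,m.sum(),np.round(np.percentile(W[m],[3,50,97],axis=0),3).tolist())
a=cv2.imread('pics/side9full.png');b=cv2.imread('pics/top9full.png')
cv2.imwrite('pics/s9.png',np.hstack([cv2.resize(a[160:240,175:255],(400,400),interpolation=2),cv2.resize(b[205:285,180:260],(400,400),interpolation=2)]))
E
```

```text
side 91 [[0.367, 0.185, 0.007], [0.398, 0.195, 0.014], [0.425, 0.208, 0.02]]
```

View pics/s9.png

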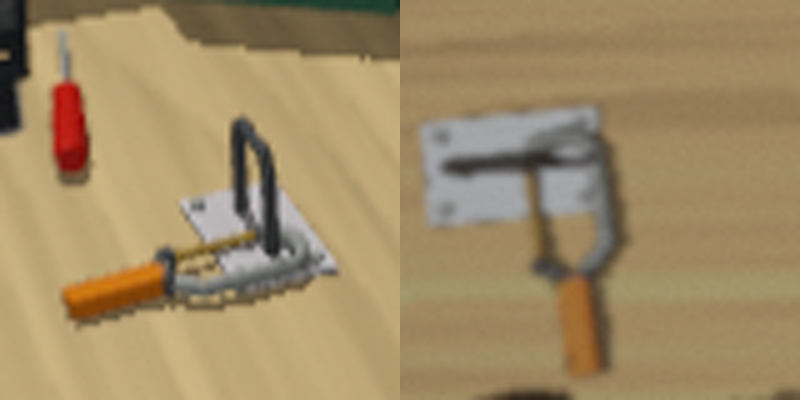

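The hook lies flat with its handle at left-half (115,290), its gate shut and the eye leg inside the loop, and the arm is clear of everything. I hand the job in.

```bash
python3 -c "
from plant import bot
print(bot.close_job())"
```

```text
the job is handed in; nothing more can be done
None
```

The job is handed in: the 165 mm hook lies flat, released and clipped onto the eye's right leg with its gate shut, the robot is clear, and I saw nothing else disturbed; the interface gave no verdict.

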